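# Gauge the height of a wood sample in the sample store

### The job

Take the rectangular wood block out of the cardboard tray and stand it upright on the steel plate, and let go of it. Then pick up the bridge gauge and lower it over the block, so that both of its legs stand flat on the plate and its sprung foot rests on the middle of the block's top and shows the block's height. Set the gauge down gently without dropping it, leave it standing there, and leave the other samples and the jars where they are.

Things in the scene. Friction and masses are not known exactly. Their poses are not given: they have to be found in the camera images.
- block_mid (a point): centre (half-way up) of the loose rectangular dark-wood sample block, the tallest, square-edged sample in the tray: 44 mm along its x, 30 mm along its y, 50 mm tall along its z (start upright); about 60 g
- block: the same block; origin at the centre of its underside, 25 mm below block_mid
- plate_top (a point): centre of the top face of the fixed bare steel plate, 200 x 200 mm and 20 mm thick, lying on the table; axes along its edges, z up
- tray_floor (a point): centre of the inner floor (4 mm above the table) of the fixed low cardboard tray, 290 mm along its x, 130 mm along its y, walls 4 mm thick and 25 mm high above the table. Three dark-wood samples stand in a row along its x about 80 mm apart, in any order: the block, a round plug and a flat strip
- gauge_grip (a point): the place to grip the loose bridge gauge (0.6 kg): on its vertical axis, 135 mm above the undersides of its legs, about half-way up an upright 32 x 32 mm square grey barrel (92 to 172 mm above the undersides) on an aluminium bridge. The +x face carries a white scale and a pointer standing 10 mm out; the two y faces are plain and free for the fingers
- gauge: the same gauge; origin midway between the leg pads at the level of their undersides, z up along the barrel, a leg on either side along y. Leg pads 60 mm along x by 26 mm along y, centres at y = +-60 mm, overall width 146 mm; gap between the pads 94 mm, clear height under the bridge 78 mm
- foot_tip (a point): centre of the flat underside of the gauge's sprung foot, a steel disc 18 mm across on a rod that slides on the gauge's vertical axis; hanging free it is 10 mm above the level of the undersides of the leg pads
- foot (a joint): reading of the gauge, m: how far the foot has been pushed up from its free position (0) against its soft spring (30 N/m, about 0.3 N at the start of the travel, 1.5 N at 40 mm); range 0 to 0.058; the measured height is this value + 10 mm, so the 50 mm block reads 0.040
- plug_mid (a point): centre of a round dark-wood plug, 32 mm across, 44 mm tall, standing in the tray; leave alone
- strip_mid (a point): centre of a flat dark-wood strip, 34 x 60 mm and 12 mm thick, lying in the tray; leave alone
- jar_a_mid (a point): centre of a small glass jar with a black cap, 36 mm across, 70 mm tall, standing on the table beyond the plate; leave alone
- jar_b_mid (a point): centre of a second such jar; leave alone
Mind the look-alikes: they are no part of the job. Leave any green or red look-alike of the block alone.

How it is judged (in metres and radians):
On the way:
1. the block stands upright on the plate, let go, before the gauge is lowered over it (z of block_mid in the frame of plate_top between 0.022 and 0.028 m and angle between block_mid's own z axis and vertical below 0.06 rad and horizontal distance between block_mid and plate_top below 0.12 m and contact force between block and the fingers below 0.05 N and linear speed of block below 0.02 m/s and horizontal distance between gauge_grip and block_mid above 0.08 m), for 0.2 s.
At the end, for the whole second after the job is handed in: Block upright on the plate (height +-3 mm, tilt < 0.06); gauge flat on the plate over it (height +-3 mm, tilt < 0.04); foot centre within 10 mm of the block centre in plan, pressing it with > 0.3 N, gauge joint 0.040 +-0.002 m; both released and at rest (z of block_mid in the frame of plate_top between 0.022 and 0.028 m and horizontal distance between block_mid and plate_top below 0.12 m and angle between block_mid's own z axis and vertical below 0.06 rad and z of gauge_grip in the frame of plate_top between 0.132 and 0.138 m and angle between gauge_grip's own z axis and vertical below 0.04 rad and horizontal distance between foot_tip and block_mid below 0.01 m and value of joint foot between 0.038 and 0.042 m and contact force between gauge and block above 0.3 N and linear speed of each of gauge, block below 0.02 m/s); the robot touches nothing.
It fails at once if the gauge is dropped (falls faster than 0.4 m/s while not held, a fall of about 8 mm) (contact force between gauge and the fingers below 0.05 N and linear speed of gauge above 0.4 m/s).
It fails at once if the gauge is tipped over (angle between gauge_grip's own z axis and vertical above 0.8 rad).
It fails at once if the plug, the strip or a jar is moved more than 20 mm (distance of any of plug_mid, strip_mid, jar_a_mid, jar_b_mid from where it was at the start of the episode above 0.02 m).
It also fails if it takes over 72 s, if anything falls off the work surface, if the arm or the gripper's body presses on something with over 40 N, if the wrist force passes 120 N, or if a joint passes its speed limit or range.

### The arm

A 7-joint arm with a two-finger parallel gripper is mounted at the origin on the work surface. World frame = base frame: x ahead of the robot, y to its left, z up, the work surface at z = 0. Lengths are in m, angles in degrees, forces in N, time in s.
With the tool pointing down it reaches from about 0.425 to 0.875 m from the base axis. Payload 4.7 kg.
Tool frame: the origin (TCP) lies at the centre of the arm's flange, where the gripper is bolted on; the fingertips stand 173 mm ahead of it and the grasp point (between the pads) lies 155 mm ahead of it; z points along the fingers, y is the line along which they close (so a half turn about z gives the same grasp; the last joint's range is limited). The gripper opens to 85 mm and grips with 20 to 120 N. Pads are 22 mm wide; open, the fingers measure 114 mm over their backs; the gripper's body (76 mm by 85 mm) begins 54 mm behind the grasp point. The pads swing forward as they close: fully open they stand 13 mm farther back than shut.
Start: joints at [66.698, 18.392, -4.016, 83.108, 1.295, 78.541, -3.26], TCP at [0.266, -0.593, 0.405] pointing down, gripper open.
Joint ranges: [-163.93, 163.93], [-17.29, 119.83], [-79.2, 71.16], [3.27, 140.29], [-89.18, 269.18], [5.43, 117.66], [-154.24, 154.24]. Speed limits (degrees/s): [147.25, 147.25, 180, 180, 180, 180, 180].

### API

Orientations are given as a 3x3 rotation matrix whose columns are the frame's x, y, z axes.
In Python, from plant import robot gives the robot as it stands. The module is installed in compiled form; this text tells all that it offers.
- The arm moves only by the shell command python3 -m creep 'ROWS' [FORCE]. ROWS is JSON, a list of rows, each a list of 3 entries, a list of its own where there are three numbers: the finger opening in m, from 0 to 0.0854, then the shift along the tool's x, y, z in m, then the turn, a rotation vector about the tool's x, y, z in units of 5 degrees (1.0 is 5 degrees). A call has 1 to 20 rows; each row shifts and turns the commanded pose from where the row before left it, along the tool's axes as they then stand; what a row does not reach is not made up. A row lasts 1/12 s, in which the tool goes at most 41.7 mm and 7.16 degrees, less where a joint would pass 70% of its speed; a pose out of reach is approached as far as the arm can. A call is refused whole if a number of a shift passes 0.0417 or a number of a turn 1, either way. A call with a gripper value outside its range is refused whole. The fingers move at their own pace and stop on an object; FORCE is the grip in N (left out, the last holds). Time passes only in rows, so rows that do not move let the fingers close. It gives the time, the measured TCP pose, the force, the opening and the grip force at its end, in the units of the state.
- robot.state(): the state, without advancing time (a new reading comes with each control period).
- robot.get_image(name): name is "side" or "top"; returns the picture (420x560x3 uint8, red, green, blue); there is no depth.
- robot.calibration(name): a dict with "intrinsics" (3x3 intrinsics, pixels), "xyz" and "rotation" of the camera in the world. Camera axes: x right, y up, looking along -z (the intrinsics and any distortion apply to the point x, -y, -z); pixel columns grow to the right and rows downward; lengths in m; the calibration is good to about 2 mm. A picture is of the moment at which its call begins. calibration takes no time and is no camera call.
- robot.hand_in(): hands the job in; it is judged then, once.
Trained networks look in the newest picture that a camera, given by its name, has taken for a name from the list of things; names that differ only in an ending like _2 or _b are one class to them, and where a whole thing is asked for, a point or a joint stands for the part that bears it (a point fixed in the world has none). Each returns a list of dicts, best first, with "score" (0 to 1); they miss things now and then, are a little off and sometimes report something else, mostly with a low value. They report only what shows in the picture. A call takes as long as a camera call. They do not tell look-alikes from the thing itself.
- robot.boxes_of(camera, name): "box" ([centre column, centre row, width, height] in pixels, round what is visible of it).
The state is a dict: "t": time; "joints": joint angles; "joint_velocities": joint speeds; "tau": joint torques, N m; "ee_pos": TCP position; "tcp_rot": TCP orientation; "force": force on the tool from outside, world axes, zero at the start; "moment": the same for the moment, N m; "finger_gap": finger opening in m; "grip_force": force on a finger pad.
Only numpy, scipy, OpenCV 4.12 (cv2) and the standard library are available. Lean on these libraries where they do the work, as an engineer would, in place of code of your own. Each camera call takes 0.05 s, during which the arm holds its last target. There are 200 camera calls.

## Working session

There is one attempt and no reset: what is moved stays moved. The work goes in short steps, Python scripts to look and compute and a shell command to move; the robot and the scene stay as the last step left them, time stands still between calls to the robot, and variables do not carry over. Pictures are saved under pics/ and viewed, at most 10 in all, crops included, and the job is handed in when it is done.

```bash
mkdir -p pics; cat > h.py <<'E'
import numpy as np,cv2
from plant import robot
def ray(cam,u,v):
    c=robot.calibration(cam);K=np.array(c["intrinsics"]);R=np.array(c["rotation"]);o=np.array(c["xyz"])
    d=np.linalg.inv(K)@[u,v,1];return o,R@np.array([d[0],-d[1],-d[2]])
def atz(cam,u,v,z):
    o,d=ray(cam,u,v);return o+d*(z-o[2])/d[2]
def proj(cam,p):
    c=robot.calibration(cam);K=np.array(c["intrinsics"]);q=np.array(c["rotation"]).T@(np.array(p)-c["xyz"])
    w=K@[q[0],-q[1],-q[2]];return w[:2]/w[2]
def save(cam,f,box=None,s=1):
    im=robot.get_image(cam)[:,:,::-1]
    if box: im=im[box[1]:box[3],box[0]:box[2]]
    cv2.imwrite("pics/"+f,cv2.resize(im,None,fx=s,fy=s,interpolation=cv2.INTER_CUBIC))
E
python3 - <<'E'
from h import *
np.set_printoptions(precision=3,suppress=True)
a=robot.get_image("top");b=robot.get_image("side")
cv2.imwrite("pics/top.png",a[:,:,::-1]);cv2.imwrite("pics/side.png",b[:,:,::-1])
for c in("top","side"):
    print(c,robot.calibration(c))
    for n in("block_mid","gauge","gauge_grip","plug_mid","strip_mid","jar_a_mid","foot_tip"):
        print(n,[(round(d["score"],2),[round(x) for x in d["box"]]) for d in robot.boxes_of(c,n)])
s=robot.state();print(s["tcp_rot"],s["ee_pos"],s["t"],s["force"])
E
```

```text
top {'intrinsics': array([[452.612,   0.   , 275.858],
       [  0.   , 452.612, 209.604],
       [  0.   ,   0.   ,   1.   ]]), 'xyz': array([ 0.388, -0.043,  1.246]), 'rotation': array([[ 0.016,  0.983, -0.183],
       [-1.   ,  0.018,  0.007],
       [ 0.01 ,  0.183,  0.983]])}
block_mid [(0.66, [420, 229, 20, 23]), (0.66, [351, 177, 24, 22]), (0.53, [408, 174, 20, 21]), (0.5, [372, 226, 14, 25])]
gauge [(0.79, [147, 253, 66, 41]), (0.4, [372, 228, 16, 19])]
gauge_grip [(0.72, [147, 252, 64, 40])]
plug_mid [(0.68, [369, 255, 13, 15])]
strip_mid [(0.53, [367, 285, 26, 10])]
jar_a_mid [(0.48, [280, 156, 14, 22])]
foot_tip []
side {'intrinsics': array([[457.104,   0.   , 279.442],
       [  0.   , 457.104, 214.48 ],
       [  0.   ,   0.   ,   1.   ]]), 'xyz': array([0.555, 0.648, 0.996]), 'rotation': array([[-0.998,  0.049, -0.049],
       [-0.069, -0.779,  0.623],
       [-0.007,  0.625,  0.781]])}
block_mid [(0.83, [252, 177, 15, 25]), (0.74, [302, 136, 14, 24]), (0.64, [298, 164, 20, 21]), (0.52, [253, 141, 15, 22])]
gauge [(0.89, [318, 368, 49, 81]), (0.73, [314, 363, 6, 18])]
gauge_grip [(0.66, [320, 366, 51, 83])]
plug_mid [(0.69, [324, 169, 13, 16])]
strip_mid [(0.59, [353, 176, 16, 19])]
jar_a_mid [(0.77, [221, 230, 15, 23])]
foot_tip [(0.6, [315, 356, 3, 6])]
[[ 0.913  0.408  0.   ]
 [ 0.408 -0.913 -0.   ]
 [-0.     0.    -1.   ]] [ 0.265 -0.593  0.405] 0.8 [-0.421 -1.156 -0.406]
```

View pics/top.png

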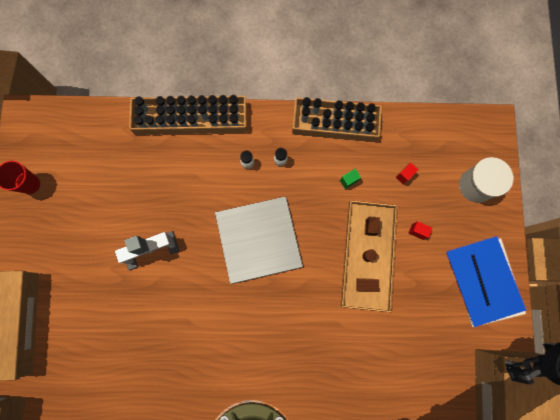

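View pics/side.png

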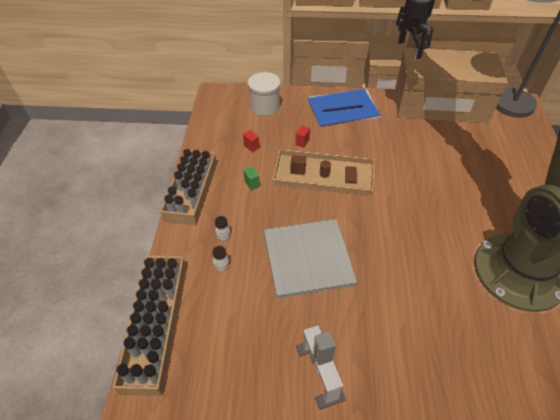

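The top view has the dark block in the tray at (372,226). Possible mix-ups are the plug (370,255), strip (368,285), green block (351,179) and red blocks (408,174) and (421,230). I choose (372,226): it is dark wood, square-edged and in the tray. Next is a close crop to check, with the gauge alongside.

```bash
python3 - <<'E'
from h import *
np.set_printoptions(precision=3,suppress=True)
a=cv2.imread("pics/top.png");b=cv2.imread("pics/side.png")
f=lambda im,x,y,w,h,s:cv2.resize(im[y:y+h,x:x+w],None,fx=s,fy=s,interpolation=cv2.INTER_CUBIC)
c=np.vstack([np.hstack([f(a,340,200,65,50,6),f(b,270,140,65,50,6)]),np.hstack([f(a,105,215,78,58,5),f(b,280,315,78,58,5)])])if 0 else np.hstack([np.vstack([f(a,345,205,60,48,6),f(b,275,145,60,48,6)]),np.vstack([f(a,107,220,80,56,5),f(b,290,318,80,92,4)[:, :].copy() if 0 else cv2.resize(b[318:412,280:372],(400,296))])])if 0 else None
def pad(i):
    o=np.zeros((290,390,3),np.uint8);o[:min(290,i.shape[0]),:min(390,i.shape[1])]=i[:290,:390];return o
c=np.vstack([np.hstack([pad(f(a,345,205,60,48,6)),pad(f(b,275,145,60,48,6))]),np.hstack([pad(f(a,108,225,78,56,5)),pad(f(b,285,320,70,90,3.2))])])
cv2.imwrite("pics/c1.png",c)
# plate & tray corners approx
for u,v in[(216,212),(286,198),(302,267),(230,283)]:print("plate top",atz("top",u,v,.02))
for u,v in[(264,229),(338,222),(354,286),(275,293)]:print("plate side",atz("side",u,v,.02))
for u,v in[(350,202),(396,206),(390,311),(342,306)]:print("tray",atz("top",u,v,.025))
print("block",atz("top",372.5,226,.04),atz("side",298,164,.04))
for u,v in[(372,220)]:print(atz("top",u,v,.054))
for u,v in((247,158),(281,156)):print("jar",atz("top",u,v,.07))
E
```

```text
plate top [0.607 0.113 0.02 ]
plate top [ 0.65  -0.079  0.02 ]
plate top [ 0.461 -0.125  0.02 ]
plate top [0.415 0.068 0.02 ]
plate side [ 0.654 -0.078  0.02 ]
plate side [ 0.457 -0.114  0.02 ]
plate side [0.42 0.08 0.02]
plate side [0.61  0.111 0.02 ]
tray [ 0.641 -0.256  0.025]
tray [ 0.632 -0.383  0.025]
tray [ 0.349 -0.358  0.025]
tray [ 0.36  -0.231  0.025]
block [ 0.573 -0.313  0.04 ] [ 0.573 -0.307  0.04 ]
[ 0.587 -0.309  0.054]
jar [0.747 0.029 0.07 ]
jar [ 0.755 -0.063  0.07 ]
```

View pics/c1.png

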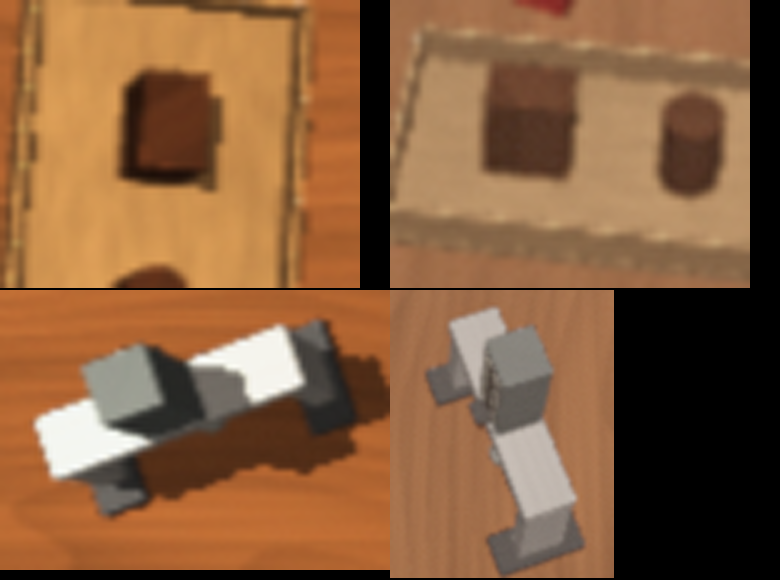

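The crop confirms it: a square-edged dark block with its long side across the tray's short direction, next to the round plug. Next I fit the poses from the corner pixels read off the crop.

```bash
cat >> h.py <<'E'
from scipy.optimize import least_squares
def fit(obs,x0):
    # obs: (cam,u,v,local xyz); solves x,y,yaw (deg)
    def w(p,l):
        c,s=np.cos(np.radians(p[2])),np.sin(np.radians(p[2]));return [p[0]+c*l[0]-s*l[1],p[1]+s*l[0]+c*l[1],l[2]]
    r=least_squares(lambda p:np.concatenate([proj(o[0],w(p,o[3]))-o[1:3] for o in obs]),x0,loss="soft_l1",x_scale=[.01,.01,5])
    return r.x,np.abs(r.fun).round(1)
E
python3 - <<'E'
from h import *
np.set_printoptions(precision=4,suppress=True)
A=lambda x,y:(345+x/6,205+y/6); B=lambda x,y:(275+(x-390)/6,145+y/6)
G=lambda x,y:(108+x/5,225+(y-290)/5); H=lambda x,y:(285+(x-390)/3.2,320+(y-290)/3.2)
X,Y,Z=.022,.015,.054
top=[("top",*A(147,72),(X,Y,Z)),("top",*A(210,74),(X,-Y,Z)),("top",*A(208,175),(-X,-Y,Z)),("top",*A(138,167),(-X,Y,Z))]
sd=[("side",*B(490,62),(X,-Y,Z)),("side",*B(580,66),(-X,-Y,Z)),("side",*B(575,114),(-X,Y,Z)),("side",*B(487,106),(X,Y,Z)),("side",*B(483,171),(X,Y,.004)),("side",*B(570,179),(-X,Y,.004))]
for o in(top,sd,top+sd):print("block",fit(o,[.58,-.31,-5]))
b=.016;z=.172
t=[("top",*G(82,367),(b,b,z)),("top",*G(137,345),(b,-b,z)),("top",*G(162,400),(-b,-b,z)),("top",*G(108,425),(-b,b,z))]
s=[("side",*H(484,346),(b,-b,z)),("side",*H(534,327),(-b,-b,z)),("side",*H(552,370),(-b,b,z)),("side",*H(500,384),(b,b,z))]
for o in(t,s,t+s):print("gauge",fit(o,[.5,.27,15]))
for n,p in(("bridge",[(35,422),(282,325),(305,378),(55,478)]),):
    q=np.array([atz("top",*G(*k),.092)for k in p]);print(q, q.mean(0),np.linalg.norm(np.diff(q,axis=0),axis=1))
q=np.array([atz("side",*H(*k),.092)for k in [(450,320),(497,308),(576,500),(524,517)]]);print(q,q.mean(0))
P=np.array([[.607,.113],[.65,-.079],[.461,-.125],[.415,.068]]);print(P.mean(0))
s=robot.state();print(s["joints"],s["ee_pos"])
E
```

```text
block (array([ 0.5724, -0.3148, -4.1394]), array([0.4, 0.3, 0.3, 0.4, 0.2, 0.2, 0.3, 0.1]))
block (array([ 0.5719, -0.3132, -2.2978]), array([0. , 0.3, 0. , 0.1, 0.1, 0.6, 0.4, 0.4, 0.1, 0.7, 0.3, 0.5]))
block (array([ 0.572 , -0.3142, -3.2787]), array([0.7, 0.1, 0. , 0.4, 0.2, 0.2, 0.2, 0.3, 0.1, 0.6, 0. , 0. , 0.1,
       0.8, 0.5, 0.7, 0.1, 0.4, 0.1, 0.3]))
gauge (array([ 0.4996,  0.2884, 26.436 ]), array([0.8, 0.2, 0.8, 1.2, 0.9, 0. , 0.9, 0.8]))
gauge (array([ 0.5001,  0.2899, 20.5484]), array([0.4, 2.3, 0.2, 0.9, 0.2, 1. , 0.3, 1.4]))
gauge (array([ 0.4998,  0.2893, 22.8623]), array([0.9, 0.5, 0.9, 1.1, 0.3, 0.4, 1.8, 0.4, 0.4, 2.1, 0.5, 1.4, 0.5,
       0.3, 0.9, 1.3]))
[[0.4877 0.3558 0.092 ]
 [0.5395 0.2336 0.092 ]
 [0.5125 0.2203 0.092 ]
 [0.4595 0.3434 0.092 ]] [0.4998 0.2883 0.092 ] [0.1327 0.0302 0.134 ]
[[0.5391 0.2332 0.092 ]
 [0.5084 0.2227 0.092 ]
 [0.4586 0.3449 0.092 ]
 [0.4901 0.3571 0.092 ]] [0.499  0.2895 0.092 ]
[ 0.5333 -0.0057]
[66.6986 18.3901 -4.0164 83.1063  1.2961 78.5394 -3.2616] [ 0.2655 -0.5933  0.4048]
```

```bash
python3 -m creep '[[0.06,[0,0,0],[0,0,0.92]],[0.06,[0,0,0],[0,0,0.92]],[0.06,[0,0,0],[0,0,0.92]],[0.06,[0,0,0],[0,0,0.92]],[0.06,[0,0,0],[0,0,0.92]],[0.06,[0,0,0],[0,0,0.92]],[0.06,[0.024,-0.0248,0],[0,0,0]],[0.06,[0.024,-0.0248,0],[0,0,0]],[0.06,[0.024,-0.0248,0],[0,0,0]],[0.06,[0.024,-0.0248,0],[0,0,0]],[0.06,[0.024,-0.0248,0],[0,0,0]],[0.06,[0.024,-0.0248,0],[0,0,0]],[0.06,[0.024,-0.0248,0],[0,0,0]],[0.06,[0.024,-0.0248,0],[0,0,0]],[0.06,[0.024,-0.0248,0],[0,0,0]],[0.06,[0.024,-0.0248,0],[0,0,0]],[0.06,[0.024,-0.0248,0],[0,0,0]],[0.06,[0.024,-0.0248,0],[0,0,0]],[0.06,[0,0,0],[0,0,0]],[0.06,[0,0,0],[0,0,0]]]' 30
```

```text
t: 2.47
ee_pos: [0.573, -0.3108, 0.4045]
tcp_rot: [[0.998, -0.055, 0.0], [-0.055, -0.998, 0.001], [0.0, -0.001, -1.0]]
force: [-0.1, 0.0, -0.1]
finger_gap: 0.0602
grip_force: 0.0
```

```bash
python3 -m creep '[[0.06,[-0.001,0.003,0.03],[0,0,0]],[0.06,[0,0,0.03],[0,0,0]],[0.06,[0,0,0.03],[0,0,0]],[0.06,[0,0,0.03],[0,0,0]],[0.06,[0,0,0],[0,0,0]]]' ; python3 - <<'E'
from h import *
save("side","d1.png",(230,80,370,200),5)
E
```

```text
t: 2.88
ee_pos: [0.5663, -0.3175, 0.2777]
tcp_rot: [[0.998, -0.063, -0.011], [-0.063, -0.998, 0.005], [-0.011, -0.004, -1.0]]
force: [-0.9, 0.8, -1.2]
finger_gap: 0.0601
grip_force: 0.0
```

View pics/d1.png

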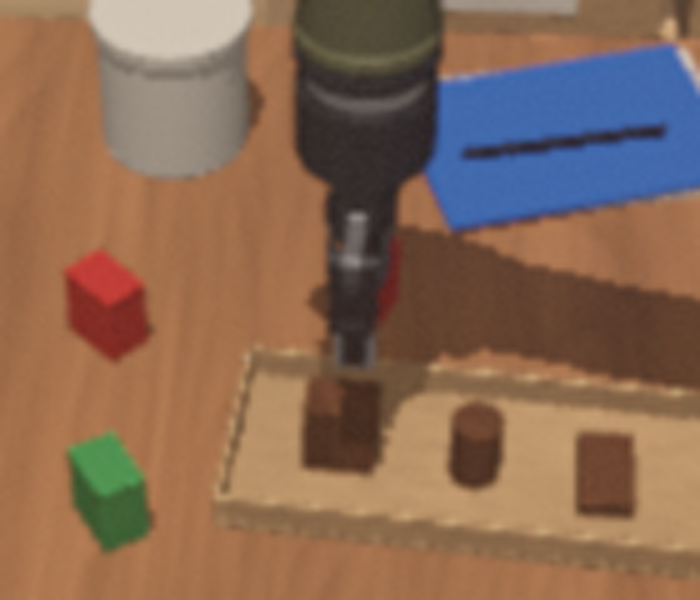

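The picture shows the fingers just above the block at (340,420), well clear of the plug at (475,445). I let the arm settle before descending.

```bash
python3 -m creep '[[0.06,[0,0,0],[0,0,0]],[0.06,[0,0,0],[0,0,0]],[0.06,[0,0,0],[0,0,0]]]'
```

```text
t: 3.18
ee_pos: [0.5706, -0.3174, 0.2876]
tcp_rot: [[0.998, -0.061, 0.004], [-0.061, -0.998, -0.002], [0.004, 0.002, -1.0]]
force: [-0.2, -0.3, 0.3]
finger_gap: 0.0596
grip_force: 0.0
```

```bash
python3 -m creep '[[0.06,[0.001,-0.002,0.0125],[0,0,0]],[0.06,[0,0,0.0125],[0,0,0]],[0.06,[0,0,0.0125],[0,0,0]],[0.06,[0,0,0.0125],[0,0,0]],[0.06,[0,0,0.0125],[0,0,0]],[0.06,[0,0,0.0125],[0,0,0]],[0.06,[0,0,0.01],[0,0,0]],[0.06,[0,0,0.01],[0,0,0]],[0.06,[0,0,0],[0,0,0]],[0.06,[0,0,0],[0,0,0]],[0.06,[0,0,0],[0,0,0]],[0.06,[0,0,0],[0,0,0]]]'
```

```text
t: 4.18
ee_pos: [0.5715, -0.315, 0.1907]
tcp_rot: [[0.998, -0.061, 0.002], [-0.061, -0.998, -0.001], [0.002, 0.001, -1.0]]
force: [0.6, 0.4, -0.2]
finger_gap: 0.0599
grip_force: 0.0
```

```bash
python3 -m creep '[[0.02,[0,0,0],[0,0,0]],[0.02,[0,0,0],[0,0,0]],[0.02,[0,0,0],[0,0,0]],[0.02,[0,0,0],[0,0,0]],[0.02,[0,0,0],[0,0,0]],[0.02,[0,0,0],[0,0,0]],[0.02,[0,0,-0.01],[0,0,0]],[0.02,[0,0,-0.02],[0,0,0]],[0.02,[0,0,-0.02],[0,0,0]],[0.02,[0,0,-0.02],[0,0,0]],[0.02,[0,0,-0.02],[0,0,0]],[0.02,[0,0,-0.01],[0,0,0]],[0.02,[0,0,0],[0,0,0]],[0.02,[0,0,0],[0,0,0]],[0.02,[0,0,0],[0,0,0]]]' 30
```

```text
t: 5.43
ee_pos: [0.5704, -0.3145, 0.2881]
tcp_rot: [[0.998, -0.061, -0.002], [-0.061, -0.998, 0.001], [-0.002, -0.001, -1.0]]
force: [0.1, 0.0, -1.1]
finger_gap: 0.0293
grip_force: 30.2
```

```bash
python3 -m creep '[[0.02,[-0.002,-0.011,0],[0,0,0]],[0.02,[-0.004,-0.022,0],[0,0,0]],[0.02,[-0.004,-0.022,0],[0,0,0]],[0.02,[-0.004,-0.022,0],[0,0,0]],[0.02,[-0.004,-0.022,0],[0,0,0]],[0.02,[-0.004,-0.022,0],[0,0,0]],[0.02,[-0.004,-0.022,0],[0,0,0]],[0.02,[-0.004,-0.022,0],[0,0,0]],[0.02,[-0.004,-0.022,0],[0,0,0]],[0.02,[-0.004,-0.022,0],[0,0,0]],[0.02,[-0.004,-0.022,0],[0,0,0]],[0.02,[-0.004,-0.022,0],[0,0,0]],[0.02,[-0.004,-0.022,0],[0,0,0]],[0.02,[-0.004,-0.022,0],[0,0,0]],[0.02,[-0.002,-0.011,0],[0,0,0]],[0.02,[0,0,0],[0,0,0]],[0.02,[0,0,0],[0,0,0]],[0.02,[0,0,0],[0,0,0]],[0.02,[0,0,0],[0,0,0]]]'
```

```text
t: 7.02
ee_pos: [0.534, -0.0058, 0.2894]
tcp_rot: [[0.998, -0.063, -0.0], [-0.063, -0.998, -0.001], [-0.0, 0.001, -1.0]]
force: [-0.2, -1.1, -1.2]
finger_gap: 0.0296
grip_force: 30.2
```

```bash
python3 -m creep '[[0.02,[0,0,0.01],[0,0,0]],[0.02,[0,0,0.015],[0,0,0]],[0.02,[0,0,0.015],[0,0,0]],[0.02,[0,0,0.015],[0,0,0]],[0.02,[0,0,0.01],[0,0,0]],[0.02,[0,0,0.008],[0,0,0]],[0.02,[0,0,0.003],[0,0,0]],[0.02,[0,0,0],[0,0,0]],[0.02,[0,0,0],[0,0,0]],[0.02,[0,0,0],[0,0,0]],[0.02,[0,0,0],[0,0,0]]]'
```

```text
t: 7.93
ee_pos: [0.5343, -0.0039, 0.2145]
tcp_rot: [[0.998, -0.061, 0.002], [-0.061, -0.998, -0.0], [0.002, 0.0, -1.0]]
force: [-0.1, -0.1, -0.1]
finger_gap: 0.0296
grip_force: 30.2
```

```bash
python3 -m creep '[[0.02,[0,0,0.003],[0,0,0]],[0.02,[0,0,0.003],[0,0,0]],[0.02,[0,0,0],[0,0,0]],[0.02,[0,0,0],[0,0,0]],[0.02,[0,0,0],[0,0,0]]]';python3 -m creep '[[0.02,[0,0,0.001],[0,0,0]],[0.02,[0,0,0.001],[0,0,0]],[0.02,[0,0,0],[0,0,0]],[0.02,[0,0,0],[0,0,0]],[0.02,[0,0,0],[0,0,0]]]'
```

```text
t: 8.35
ee_pos: [0.5338, -0.0039, 0.2076]
tcp_rot: [[0.998, -0.061, -0.0], [-0.061, -0.998, -0.0], [-0.0, 0.0, -1.0]]
force: [0.0, 0.2, -0.4]
finger_gap: 0.03
grip_force: 30.2
t: 8.77
ee_pos: [0.534, -0.0039, 0.2064]
tcp_rot: [[0.998, -0.061, 0.0], [-0.061, -0.998, -0.0], [0.0, 0.0, -1.0]]
force: [-2.2, 0.2, 6.0]
finger_gap: 0.0297
grip_force: 30.8
```

Contact shows at 6 N, so I release and rise.

```bash
python3 -m creep '[[0.034,[0,0,0],[0,0,0]],[0.04,[0,0,0],[0,0,0]],[0.06,[0,0,0],[0,0,0]],[0.06,[0,0,0],[0,0,0]],[0.06,[0,0,0],[0,0,0]],[0.06,[0,0,-0.01],[0,0,0]],[0.06,[0,0,-0.02],[0,0,0]],[0.06,[0,0,-0.03],[0,0,0]],[0.06,[0,0,-0.04],[0,0,0]],[0.06,[0,0,-0.04],[0,0,0]],[0.06,[0,0,-0.03],[0,0,0]],[0.06,[0,0,0],[0,0,0]],[0.06,[0,0,0],[0,0,0]],[0.06,[0,0,0],[0,0,0]]]'
```

```text
t: 9.93
ee_pos: [0.5336, -0.004, 0.3757]
tcp_rot: [[0.998, -0.061, -0.0], [-0.061, -0.998, -0.0], [-0.0, 0.0, -1.0]]
force: [-0.4, 0.5, -0.2]
finger_gap: 0.06
grip_force: 0.0
```

```bash
python3 -m creep '[[0.07,[0,0,-0.01],[0,0,-0.89]],[0.07,[0,0,-0.01],[0,0,-0.89]],[0.07,[0,0,-0.01],[0,0,-0.89]],[0.07,[0,0,0],[0,0,-0.89]],[0.07,[0,0,0],[0,0,-0.89]],[0.07,[0,0,0],[0,0,-0.89]],[0.07,[0.007,-0.0236,0],[0,0,0]],[0.07,[0.007,-0.0236,0],[0,0,0]],[0.07,[0.007,-0.0236,0],[0,0,0]],[0.07,[0.007,-0.0236,0],[0,0,0]],[0.07,[0.007,-0.0236,0],[0,0,0]],[0.07,[0.007,-0.0236,0],[0,0,0]],[0.07,[0.007,-0.0236,0],[0,0,0]],[0.07,[0.007,-0.0236,0],[0,0,0]],[0.07,[0.007,-0.0236,0],[0,0,0]],[0.07,[0.007,-0.0236,0],[0,0,0]],[0.07,[0.007,-0.0236,0],[0,0,0]],[0.07,[0.007,-0.0236,0],[0,0,0]],[0.07,[0,0,0],[0,0,0]],[0.07,[0,0,0],[0,0,0]]]' 60; python3 -m creep '[[0.07,[0,0,0],[0,0,0]],[0.07,[0,0,0],[0,0,0]]]'; python3 - <<'E'
from h import *
f=lambda im,x,y,w,h,s:cv2.resize(im[y:y+h,x:x+w],None,fx=s,fy=s,interpolation=cv2.INTER_CUBIC)
a=robot.get_image("top");b=robot.get_image("side")
cv2.imwrite("pics/e1.png",np.hstack([f(a,205,190,100,100,4),f(b,260,210,100,100,4)])[:,:,::-1])
cv2.imwrite("pics/side_e.png",b[:,:,::-1])
E
```

```text
t: 11.6
ee_pos: [0.4984, 0.2907, 0.4038]
tcp_rot: [[0.918, 0.398, -0.004], [0.398, -0.918, -0.001], [-0.004, -0.001, -1.0]]
force: [0.2, -0.7, -0.5]
finger_gap: 0.0699
grip_force: 0.0
t: 11.77
ee_pos: [0.5, 0.2879, 0.4047]
tcp_rot: [[0.92, 0.392, -0.001], [0.392, -0.92, -0.002], [-0.002, 0.001, -1.0]]
force: [-0.3, -0.2, 0.7]
finger_gap: 0.0697
grip_force: 0.0
```

View pics/e1.png

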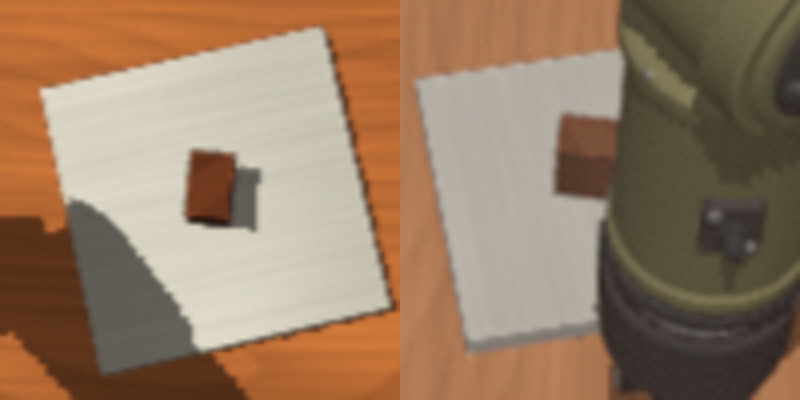

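The block stands upright near the plate's centre, at (211,184) in the left crop. Next I descend on the gauge barrel.

```bash
python3 -c '
from h import *
print(atz("top",205+211/4,190+184/4,.07))'; python3 -m creep '[[0.07,[0,-0.001,0.01],[0,0,0]],[0.07,[0,0,0.015],[0,0,0]],[0.07,[0,0,0.015],[0,0,0]],[0.07,[0,0,0.015],[0,0,0]],[0.07,[0,0,0.015],[0,0,0]],[0.07,[0,0,0.015],[0,0,0]],[0.07,[0,0,0.015],[0,0,0]],[0.07,[0,0,0.008],[0,0,0]],[0.07,[0,0,0.006],[0,0,0]],[0.07,[0,0,0],[0,0,0]],[0.07,[0,0,0],[0,0,0]],[0.07,[0,0,0],[0,0,0]],[0.07,[0,0,0],[0,0,0]]]'
```

```text
[ 0.5361886  -0.00511508  0.07      ]
t: 12.95
ee_pos: [0.4994, 0.2906, 0.2927]
tcp_rot: [[0.919, 0.394, 0.002], [0.394, -0.919, 0.001], [0.002, 0.0, -1.0]]
force: [-0.1, -0.1, -0.1]
finger_gap: 0.0699
grip_force: 0.0
```

```bash
python3 -m creep '[[0.06,[0,0.001,0],[0,0,0]],[0.05,[0,0,0],[0,0,0]],[0.044,[0,0,0],[0,0,0]],[0.04,[0,0,0],[0,0,0]],[0.037,[0,0,0],[0,0,0]],[0.034,[0,0,0],[0,0,0]],[0.032,[0,0,0],[0,0,0]],[0.03,[0,0,0],[0,0,0]],[0.028,[0,0,0],[0,0,0]],[0.025,[0,0,0],[0,0,0]],[0.025,[0,0,0],[0,0,0]],[0.025,[0,0,0],[0,0,0]],[0.025,[0,0,0],[0,0,0]]]' 60; python3 -c '
from plant import robot;s=robot.state();print(s["force"],s["moment"])'
```

```text
t: 14.03
ee_pos: [0.4999, 0.289, 0.2919]
tcp_rot: [[0.919, 0.394, 0.001], [0.394, -0.919, -0.001], [0.001, 0.001, -1.0]]
force: [1.9, -3.5, 3.1]
finger_gap: 0.0316
grip_force: 59.5
[ 1.86052955 -3.47178699  3.0702907 ] [-0.76607501 -0.30936603 -0.003871  ]
```

```bash
python3 -m creep '[[0.025,[0,0,-0.003],[0,0,0]],[0.025,[0,0,-0.005],[0,0,0]],[0.025,[0,0,-0.01],[0,0,0]],[0.025,[0,0,-0.015],[0,0,0]],[0.025,[0,0,-0.015],[0,0,0]],[0.025,[0,0,-0.015],[0,0,0]],[0.025,[0,0,-0.015],[0,0,0]],[0.025,[0,0,-0.015],[0,0,0]],[0.025,[0,0,-0.015],[0,0,0]],[0.025,[0,0,-0.01],[0,0,0]],[0.025,[0,0,-0.005],[0,0,0]],[0.025,[0,0,0],[0,0,0]],[0.025,[0,0,0],[0,0,0]],[0.025,[0,0,0],[0,0,0]],[0.025,[0,0,0],[0,0,0]]]'; python3 - <<'E'
from h import *
save("side","g1.png",(250,220,430,420),3)
s=robot.state();print(s["ee_pos"],s["moment"])
E
```

```text
t: 15.28
ee_pos: [0.4993, 0.2892, 0.4135]
tcp_rot: [[0.919, 0.394, -0.002], [0.394, -0.919, -0.001], [-0.002, 0.0, -1.0]]
force: [0.1, 2.0, -6.2]
finger_gap: 0.0312
grip_force: 59.4
[0.49931406 0.28924815 0.41364225] [ 0.00812649 -0.00695485 -0.04116522]
```

View pics/g1.png

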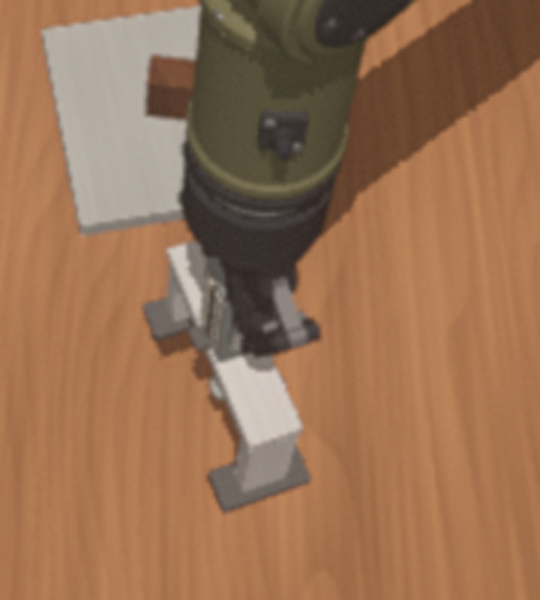

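The gauge is lifted level and held: its pads are clear of the table at (165,315) and (260,480). Next I carry it over the block.

```bash
python3 -m creep '[[0.025,[-0.0032,0.0109,0],[0,0,0]],[0.025,[-0.0064,0.0218,0],[0,0,0]],[0.025,[-0.0064,0.0218,0],[0,0,0]],[0.025,[-0.0064,0.0218,0],[0,0,0]],[0.025,[-0.0064,0.0218,0],[0,0,0]],[0.025,[-0.0064,0.0218,0],[0,0,0]],[0.025,[-0.0064,0.0218,0],[0,0,0]],[0.025,[-0.0064,0.0218,0],[0,0,0]],[0.025,[-0.0064,0.0218,0],[0,0,0]],[0.025,[-0.0064,0.0218,0],[0,0,0]],[0.025,[-0.0064,0.0218,0],[0,0,0]],[0.025,[-0.0064,0.0218,0],[0,0,0]],[0.025,[-0.0064,0.0218,0],[0,0,0]],[0.025,[-0.0032,0.0109,0],[0,0,0]],[0.025,[0,0,0],[0,0,0]],[0.025,[0,0,0],[0,0,0]],[0.025,[0,0,0],[0,0,0]],[0.025,[0,0,0],[0,0,0]],[0.025,[0,0,0],[0,0,0]]]'; python3 - <<'E'
from h import *
save("side","g2.png",(240,180,400,330),4)
E
```

```text
t: 16.92
ee_pos: [0.5346, -0.0023, 0.4147]
tcp_rot: [[0.918, 0.396, 0.0], [0.396, -0.918, 0.0], [0.0, -0.0, -1.0]]
force: [0.4, -0.3, -6.0]
finger_gap: 0.0316
grip_force: 59.8
```

View pics/g2.png

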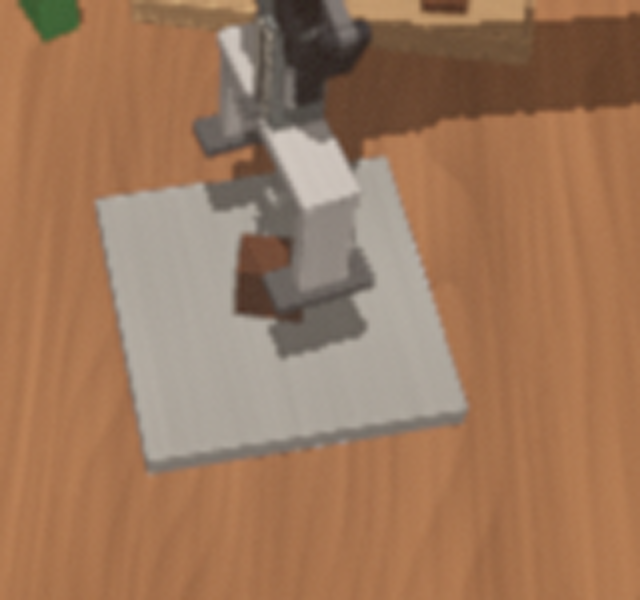

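The gauge hangs over the block, with the near pad at (320,285) on the +y side of the block at (265,280). I correct y by 2 mm and lower.

```bash
python3 -m creep '[[0.025,[0,0.002,0.006],[0,0,0]],[0.025,[0,0,0.01],[0,0,0]],[0.025,[0,0,0.01],[0,0,0]],[0.025,[0,0,0.008],[0,0,0]],[0.025,[0,0,0.008],[0,0,0]],[0.025,[0,0,0.008],[0,0,0]],[0.025,[0,0,0.008],[0,0,0]],[0.025,[0,0,0.008],[0,0,0]],[0.025,[0,0,0.008],[0,0,0]],[0.025,[0,0,0.008],[0,0,0]],[0.025,[0,0,0.006],[0,0,0]],[0.025,[0,0,0.004],[0,0,0]],[0.025,[0,0,0],[0,0,0]],[0.025,[0,0,0],[0,0,0]],[0.025,[0,0,0],[0,0,0]],[0.025,[0,0,0],[0,0,0]]]'
```

```text
t: 18.3
ee_pos: [0.5355, -0.0056, 0.3231]
tcp_rot: [[0.919, 0.394, 0.0], [0.394, -0.919, -0.0], [0.0, 0.0, -1.0]]
force: [-0.9, 0.6, -5.0]
finger_gap: 0.0313
grip_force: 59.9
```

```bash
python3 -m creep '[[0.025,[0,0,0.004],[0,0,0]],[0.025,[0,0,0.003],[0,0,0]],[0.025,[0,0,0.002],[0,0,0]],[0.025,[0,0,0],[0,0,0]],[0.025,[0,0,0],[0,0,0]],[0.025,[0,0,0],[0,0,0]]]';python3 -m creep '[[0.025,[0,0,0.001],[0,0,0]],[0.025,[0,0,0.001],[0,0,0]],[0.025,[0,0,0],[0,0,0]],[0.025,[0,0,0],[0,0,0]],[0.025,[0,0,0],[0,0,0]]]'
```

```text
t: 18.8
ee_pos: [0.5357, -0.0057, 0.3139]
tcp_rot: [[0.919, 0.394, 0.001], [0.394, -0.919, -0.0], [0.001, 0.0, -1.0]]
force: [0.7, 0.3, -3.3]
finger_gap: 0.0316
grip_force: 60.0
t: 19.22
ee_pos: [0.5356, -0.0057, 0.3119]
tcp_rot: [[0.919, 0.394, 0.001], [0.394, -0.919, -0.0], [0.001, 0.0, -1.0]]
force: [1.1, -0.8, -3.3]
finger_gap: 0.0312
grip_force: 60.1
```

```bash
python3 -m creep '[[0.025,[0,0,0.001],[0,0,0]],[0.025,[0,0,0],[0,0,0]],[0.025,[0,0,0],[0,0,0]],[0.025,[0,0,0],[0,0,0]]]'; python3 - <<'E'
from h import *
save("side","g3.png",(240,180,400,330),4)
E
```

```text
t: 19.55
ee_pos: [0.5357, -0.0056, 0.3118]
tcp_rot: [[0.919, 0.394, 0.001], [0.394, -0.919, -0.0], [0.001, 0.001, -1.0]]
force: [-0.8, -0.8, 5.2]
finger_gap: 0.0314
grip_force: 61.1
```

View pics/g3.png

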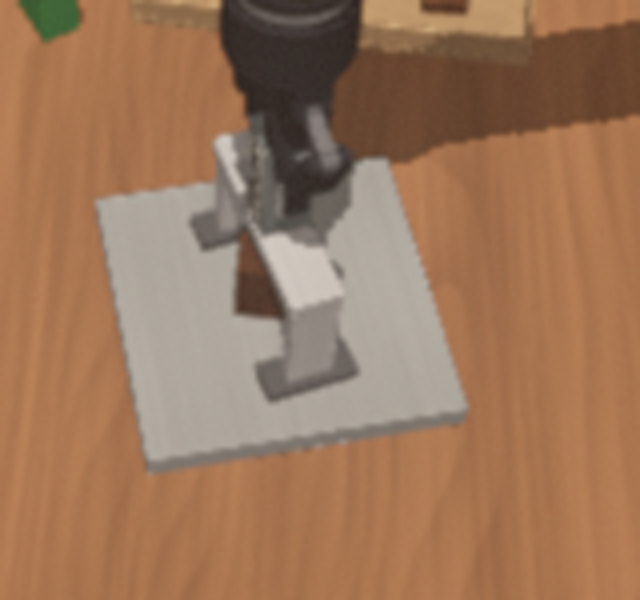

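Both pads stand on the plate, at (220,228) and (305,370), with the block under the bridge and firm contact (5 N). I release gently and rise.

```bash
python3 -m creep '[[0.034,[0,0,0],[0,0,0]],[0.038,[0,0,0],[0,0,0]],[0.045,[0,0,0],[0,0,0]],[0.06,[0,0,0],[0,0,0]],[0.07,[0,0,0],[0,0,0]],[0.07,[0,0,0],[0,0,0]],[0.07,[0,0,-0.005],[0,0,0]],[0.07,[0,0,-0.015],[0,0,0]],[0.07,[0,0,-0.02],[0,0,0]],[0.07,[0,0,-0.02],[0,0,0]],[0.07,[0,0,-0.02],[0,0,0]],[0.07,[0,0,-0.03],[0,0,0]],[0.07,[-0.02,0,-0.01],[0,0,0]],[0.07,[-0.02,0.02,0],[0,0,0]],[0.07,[0,0.04,0],[0,0,0]],[0.07,[0,0.04,0],[0,0,0]],[0.07,[0,0.04,0],[0,0,0]],[0.07,[0,0.03,0],[0,0,0]],[0.07,[0,0,0],[0,0,0]],[0.07,[0,0,0],[0,0,0]]]' 20; python3 - <<'E'
from h import *
np.set_printoptions(precision=4,suppress=True)
f=lambda im,x,y,w,h,s:cv2.resize(im[y:y+h,x:x+w],None,fx=s,fy=s,interpolation=cv2.INTER_CUBIC)
a=robot.get_image("top");b=robot.get_image("side")
cv2.imwrite("pics/z.png",np.hstack([f(a,205,190,100,110,4),f(b,250,200,100,110,4)])[:,:,::-1])
E
```

```text
t: 21.27
ee_pos: [0.5657, -0.1799, 0.4303]
tcp_rot: [[0.921, 0.391, -0.001], [0.391, -0.921, 0.0], [-0.001, -0.001, -1.0]]
force: [-0.5, 1.2, 0.2]
finger_gap: 0.0697
grip_force: 0.0
```

View pics/z.png

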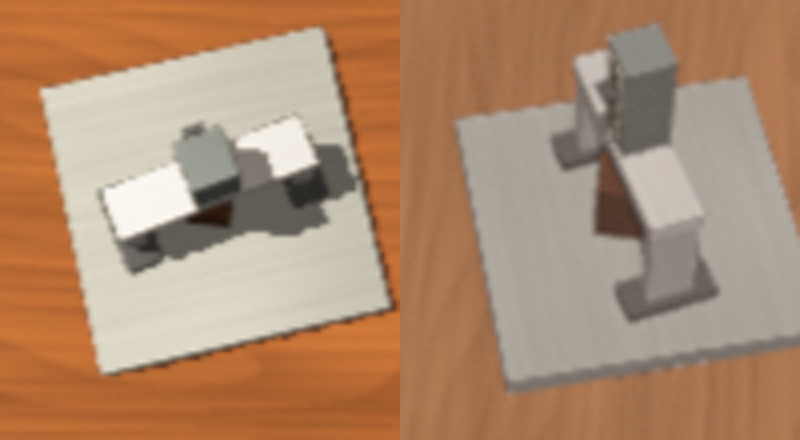

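The gauge stands upright and free over the block, with both pads flat. I check the foot-to-block offset, then hand in.

```bash
python3 - <<'E'
from h import *
np.set_printoptions(precision=4,suppress=True)
print(np.mean([atz("top",205+x/4,190+y/4,.112) for x,y in[(97,188),(302,115),(320,165),(122,240)]],0))
print(np.mean([atz("side",250+(x-400)/4,200+y/4,.192) for x,y in[(608,38),(660,25),(677,66),(625,80)]],0))
# block's visible lower corners (x+,y+,bottom / top) in side view vs the prediction
for p in[(.022,.015,.02),(-.022,.015,.02)]:
    t=np.radians(-3.5);q=[.535+np.cos(t)*p[0]-np.sin(t)*p[1],-.0045+np.sin(t)*p[0]+np.cos(t)*p[1],.02]
    u,v=proj("side",q);print((u-250)*4+400,(v-200)*4)
E
```

```text
[ 0.5355 -0.0061  0.112 ]
[ 0.5354 -0.0018  0.192 ]
594.1246903125061 233.8303928428179
663.3793993794707 241.1299509807825
```

```bash
python3 -c '
from plant import robot;print(robot.hand_in(),robot.state()["t"])'
```

```text
the job is handed in; nothing more can be done
the job is handed in; nothing more can be done
```

The job is handed in at about 21 s of the 72 s allowed, with no verdict returned: the block stands upright on the plate and the gauge stands level over it, foot centre measured within about 3 mm of the block's centre, though the foot reading itself could not be read.

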